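# Press a controller module onto the test probes and hold it there

### The arm

A 6-joint arm with a two-finger parallel gripper is mounted at the origin on a cart in front of the work surface, level with it; the furniture and walls round the work are solid. World frame = base frame: x ahead of the robot, y to its left, z up, the work surface at z = 0. Lengths are in mm, angles in rad, forces in N, time in s.
With the tool pointing down it reaches from about 275 to 875 mm from the base axis. Payload 12.5 kg.
Tool frame: the origin (TCP) lies between the finger pads; the fingertips stand 11 mm ahead of it and the grasp point (between the pads) lies 8 mm behind it; z points along the fingers, y is the line along which they close (so a half turn about z gives the same grasp; the last joint's range is limited). The gripper opens to 85 mm and grips with 20 to 120 N. Pads are 22 mm wide; open, the fingers measure 114 mm over their backs; the gripper's body (76 mm by 85 mm) begins 54 mm behind the grasp point. The pads swing forward as they close: fully open they stand 13 mm farther back than shut.
Start: joints at [1.207, 0.351, 1.652, -0, 1.139, -0.085], TCP at [151.33, 528.757, 242.29] pointing down, gripper open.
Joint ranges: [-2.75, 2.75], [-0.79, 2.1], [0.01, 2.65], [-1.57, 4.71], [0.07, 3.14], [-2.87, 2.87]. Speed limits (rad/s): [2.22, 2.22, 2.79, 3.14, 3.14, 3.14].

### API

Orientations are given as a unit quaternion [w, x, y, z].
In Python, from plant import arm gives the robot as it stands.
- The arm moves only by the shell command python3 -m pendant 'ROWS' [FORCE]. ROWS is JSON, a list of rows, each an object of numbers: "gripper": the opening, from 0 (shut) to 1 (fully open); "tx", "ty", "tz": the shift along the world's x, y, z in cm; "yaw": the turn about the world's z in rad. A call has 1 to 12 rows; each row is the pose to reach, as a shift and turn from the pose commanded when the call began; what a row does not reach only later rows make up. A row lasts 1/10 s, in which the tool goes at most 50 mm and 8.59 degrees, less where a joint would pass 70% of its speed; a pose out of reach is approached as far as the arm can. A call with a gripper value outside its range is refused whole. The fingers move at their own pace and stop on an object; FORCE is the grip in N (left out, the last holds). Time passes only in rows, so rows that repeat a pose let the fingers close. It gives the time, the measured TCP pose, the force, the opening and the grip force at its end, in the units of the state.
- arm.get_state(): the state, without advancing time (a new reading comes with each control period).
- arm.grab_frame(name): name is "side" or "top" or "wrist"; returns a dict with "image" (480x640x3 uint8, red, green, blue), "intrinsics" (3x3 intrinsics, pixels), "R" (3x3) and "t" (3): a world point X has camera coordinates R X + t. Camera axes: x right, y down, z forward; pixel columns grow to the right and rows downward; lengths in mm; the calibration is good to about 2 mm. A picture is of the moment at which its call begins. There is no depth.
- arm.finish_job(): hands the job in; it is judged then, once.
The state is a dict: "time_s": time; "q": joint angles; "joint_vel": joint speeds; "effort": joint torques, N m; "position": TCP position; "tool_rot": TCP orientation; "ft_force": force on the tool from outside, world axes, zero at the start; "torque": the same for the moment, N m; "gripper_width": opening from 0.0 (shut) to 1.0 (fully open); "finger_force": force on a finger pad.
Only numpy, scipy, OpenCV 4.12 (cv2) and the standard library are available. Lean on these libraries where they do the work, as an engineer would, in place of code of your own. Each camera call takes 0.05 s, during which the arm holds its last target. There are 200 camera calls.

### The job

Lay the white controller module, board side up, down between the locating pins of the hand-operated test fixture, its bevelled end towards the hinge, so that it sits flat on the sprung nest plate. Then bring the upright spring-loaded hold-down frame over by its handle bar, without slamming it, press it down onto its stop posts and keep it there: the program finishes while still holding the frame down. Leave the other things on the bench where they are.

Things in the scene. Friction and masses are not known exactly. Their poses are not given: they have to be found in the camera images.
- module: White plastic half shell, open on top, with a green circuit board in it. 78 mm along its x, 64 mm along its y, 14 mm high, 0.09 kg. Origin: centre of the underside; z up through the open side. The -x end is square, both +x corners are bevelled (18 mm x 45 degrees). Starts board side up on the bench. Grip it across the 64 mm: side walls y = +-32 mm, straight from x = -39 to +21 mm.
- module_round_end (a point): Middle of the module's bevelled +x end, 39 mm from its origin, 7 mm up.
- test_fixture: Grey box with an aluminium deck, 160 x 128 mm, fixed to the bench. Origin: centre of the underside; deck at z = 42 mm; x points to the hinge at the back. Six steel pins (6 mm, tops at z = 68 mm, tapered over the last 8 mm) stand round the nest; the module fits one way only, 1.5 mm play all round. Beside the nest the fingers have room within 20 mm either side of its middle.
- nest (a point): Middle of the upper face of the black nest plate, axes as the fixture's; with the plate up it lies 56 mm above the fixture's underside. The seated module's origin is at this point with the same axes.
- nest_plate (a joint): How far the nest plate is pressed down, m. 0 = up (held up by a spring of 1.6 N/mm with 5 N preload). About 0.006 when the frame presses a seated module down with the frame on its stops.
- hold_down_frame: Aluminium frame with a window and four white pushers, hinged on the fixture, 92 mm wide, with a handle bar on two rods. Origin on the hinge axis. When closed its axes are the fixture's and it reaches 165 mm from the hinge along -x.
- hold_down (a joint): Angle of the frame, rad. 0 = sprung open against its end stop, standing upright and leaning back 5 degrees; 1.66 = closed, level, resting on the stop posts. It springs open when let go. At the bar it takes about 2 N to start moving it and 12 N to keep it closed on a module; the stop posts take any excess.
- hold_down_bar (a point): Middle of the black round handle bar of the frame, 12 mm thick, 60 mm long, along the fixture's y, 165 mm from the hinge axis; 49 mm of open space between the bar and the frame. Open it is about 241 mm above the bench, closed 77 mm above it. A pinched bar can turn between the fingers as the frame swings.
- hold_down_hinge (a point): Middle of the frame's hinge axis (along the fixture's y), 65 mm behind the fixture's centre and 77 mm above the bench.
- tape: Bystander: beige tape roll, 94 mm.
- parts_bin: Bystander: small blue parts bin, 105 x 74 x 45 mm.
- grease: Bystander: grease pot with a white lid, 65 mm across, 44 mm high.
- bits: Bystander: black bit case with a clear lid, 69 x 110 x 23 mm.

How it is judged:
By the outcome, as a careful person would: the job done as asked, in the order asked, and still so for the second after the job is handed in, while the arm keeps its last pose, push and grip.
It also fails if it takes over 69 s, if anything falls off the work surface, if the arm or the gripper's body presses on something with over 40 N, if the wrist force passes 120 N, or if a joint passes its speed limit or range.

## Working session

There is one attempt and no reset: what is moved stays moved. The work goes in short steps, Python scripts to look and compute and a shell command to move; the robot and the scene stay as the last step left them, time stands still between calls to the robot, and variables do not carry over. Pictures are saved under pics/ and viewed, at most 10 in all, crops included, and the job is handed in when it is done.

```bash
ls; mkdir -p pics
python3 - <<'E'
from plant import arm
import cv2
s=arm.get_state();print(s)
for n in("side","top","wrist"):
    f=arm.grab_frame(n);cv2.imwrite(f"pics/{n}0.png",f["image"][:,:,::-1])
    print(n,f["intrinsics"],f["R"],f["t"])
E
```

```text
pics
{'time_s': 0.0, 'q': array([ 1.20739930e+00,  3.51278955e-01,  1.65244029e+00, -6.51734718e-06,
        1.13907446e+00, -8.46097999e-02]), 'joint_vel': array([ 0.00263154, -0.00029123, -0.00048691,  0.00080932, -0.00232136,
       -0.00062758]), 'effort': array([-2.14866159e-03, -5.06073833e+01, -2.91405648e+01, -1.56331171e-04,
        4.46631544e-03, -1.08446372e-05]), 'position': array([151.22235549, 528.46944484, 241.72885071]), 'tool_rot': array([-1.30513784e-04,  1.38941259e-01,  9.90300442e-01, -5.86184116e-04]), 'ft_force': array([ 0.40048639,  0.33488595, -0.29088487]), 'torque': array([-0.05044895, -0.02390644, -0.01194945]), 'finger_force': 0.0, 'gripper_width': 0.9995333543633323}
side [[552.33563876   0.         323.31478506]
 [  0.         552.33563876 233.7494215 ]
 [  0.           0.           1.        ]] [[-9.83546675e-01 -1.80652411e-01  8.03234711e-04]
 [-8.16947756e-02  4.40805808e-01 -8.93877063e-01]
 [ 1.61126976e-01 -8.79235433e-01 -4.48311444e-01]] [ 578.58496836  174.85801228 1384.39975032]
top [[582.95754178   0.         311.15747104]
 [  0.         582.95754178 230.49695503]
 [  0.           0.           1.        ]] [[-1.45138684e-02 -9.99893886e-01 -1.25075378e-03]
 [-9.94731872e-01  1.45658682e-02 -1.01470874e-01]
 [ 1.01478325e-01 -2.28570261e-04 -9.94837724e-01]] [  76.97068783  582.63155373 1348.00414692]
wrist [[422.10750996   0.         319.38272608]
 [  0.         422.10750996 236.22241776]
 [  0.           0.           1.        ]] [[ 2.74035795e-01  9.61719310e-01 -5.93749996e-04]
 [ 9.19225060e-01 -2.61745736e-01  2.94133403e-01]
 [ 2.82718362e-01 -8.11488710e-02 -9.55764191e-01]] [-550.1652254   -39.10416199  379.41219748]
```

View pics/top0.png

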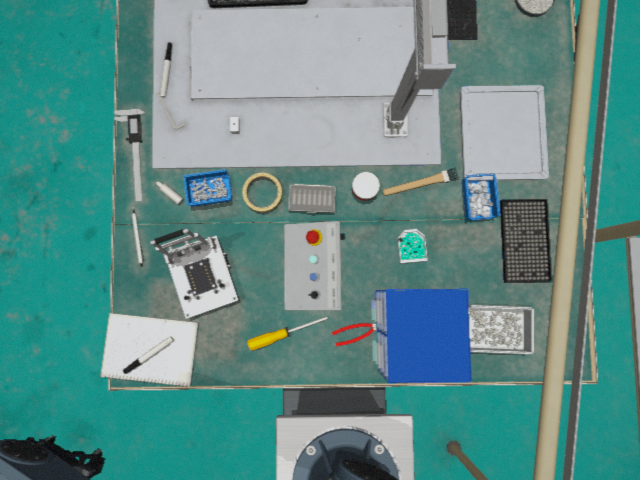

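View pics/side0.png

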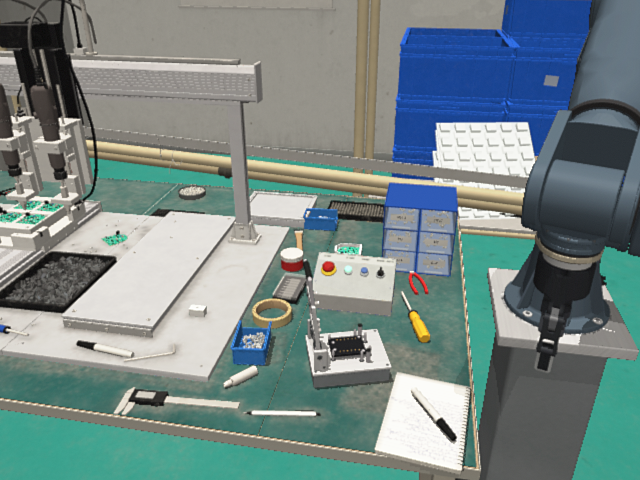

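The top view shows the module at about (412,246). The fixture is at about (205,275), with its raised frame at the upper left (180,240). The side view shows the fixture at (345,350), with the frame's bar on top at about (309,270). I'll enlarge both to measure them.

Run:
```python
import cv2,numpy as np
t=cv2.imread("pics/top0.png")
a=cv2.resize(t[222:322,145:250],None,fx=5,fy=5,interpolation=cv2.INTER_CUBIC)
b=cv2.resize(t[222:272,387:437],None,fx=5,fy=5,interpolation=cv2.INTER_CUBIC)
o=np.zeros((500,780,3),np.uint8);o[:,:525]=a;o[:250,528:778]=b
cv2.imwrite("pics/crop1.png",o)
s=cv2.imread("pics/side0.png");cv2.imwrite("pics/crop2.png",cv2.resize(s[250:395,290:400],None,fx=4,fy=4,interpolation=cv2.INTER_CUBIC))
```

```text
(no output)
```

View pics/crop1.png

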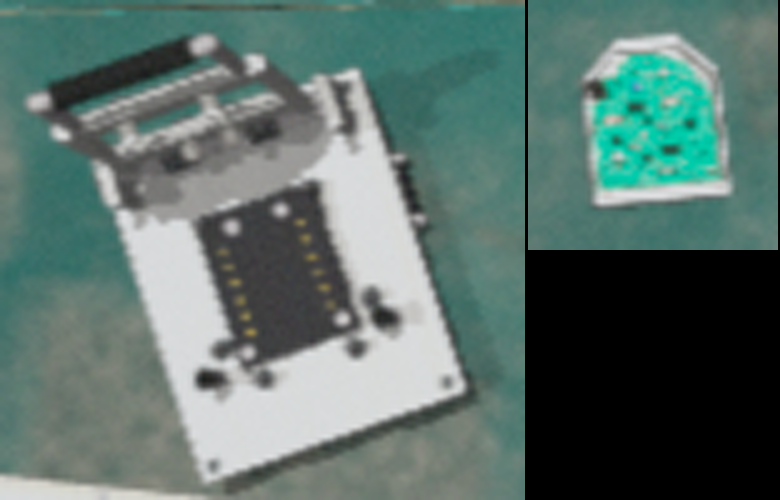

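The enlarged crop shows three deck corners at full-image (186.4,318.6), (238.4,299.6) and (217,236). The module's square end is at (400.8,263.4) and (427.6,260), and its bevelled end points up the picture. The frame stands at the fixture's upper-left end.

```bash
cat > h.py <<'E'
import numpy as np,cv2
from plant import arm
def ray(f,p):
    d=f["R"].T@np.linalg.inv(f["intrinsics"])@np.array([p[0],p[1],1.]); return -f["R"].T@f["t"],d
def onz(f,p,z):
    c,d=ray(f,p); return c+d*(z-c[2])/d[2]
def proj(f,X):
    c=f["R"]@np.array(X,float)+f["t"]; c=f["intrinsics"]@c; return c[:2]/c[2]
def ang(v): return np.arctan2(v[1],v[0])
def toolyaw(s):
    from scipy.spatial.transform import Rotation as R
    q=s["tool_rot"]; M=R.from_quat([*q[1:],q[0]]).as_matrix(); return ang(M[:,1]),M
E
python3 - <<'E'
from h import *
np.set_printoptions(precision=3,suppress=True)
f=arm.grab_frame("top")
A,B,C=[onz(f,p,42) for p in((186.4,318.6),(238.4,299.6),(217,236))]
print(A,B,C,np.linalg.norm(A-B),np.linalg.norm(C-B),ang(A-B)-np.pi/2,ang(C-B),(A+C)/2)
hsv=cv2.cvtColor(f["image"],cv2.COLOR_RGB2HSV);roi=np.zeros(hsv.shape[:2],np.uint8);roi[222:272,387:437]=1
# white rim+bright green board vs dark bench
m=((hsv[...,2]>150)*roi).astype(np.uint8)
cs=max(cv2.findContours(m,0,2)[0],key=cv2.contourArea);h=cv2.convexHull(cs)[:,0]
W=np.array([onz(f,p,14)[:2] for p in h]);r=cv2.minAreaRect(W.astype(np.float32));print(r,ang(np.subtract(onz(f,(427.6,260),14),onz(f,(400.8,263.4),14))[:2]))
s=arm.get_state();print(toolyaw(s),s["position"])
E
```

```text
[382.354 359.234  42.   ] [424.155 239.179  42.   ] [572.718 288.99   42.   ] 127.12440842151494 156.6911550782867 0.3350472825545989 0.32350512158571987 [477.536 324.112  42.   ]
((546.8726806640625, -170.794921875), (78.20480346679688, 65.55058288574219), 4.3613200187683105) -1.459468084882596
(np.float64(1.2920088730483499), array([[-0.961,  0.275, -0.   ],
       [ 0.275,  0.961, -0.001],
       [ 0.   , -0.001, -1.   ]])) [151.251 528.586 241.956]
```

View pics/crop2.png

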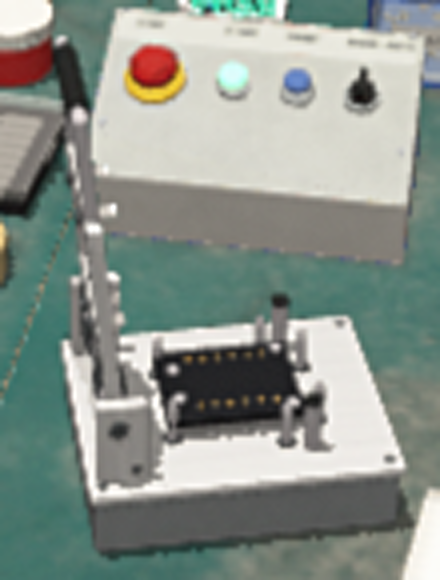

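Fixture centre is about (477,324) with yaw about 0.33. The module is at about (547,-171) with yaw about 0.1. Next I move over the module, going up first.

```bash
python3 - <<'E'
from h import *
f=arm.grab_frame("top");g=arm.grab_frame("side")
c1,d1=ray(f,(387,290));c2,d2=ray(g,(385,212))
s=np.linalg.lstsq(np.c_[d1,-d2],c2-c1,rcond=None)[0];print(c1+d1*s[0],c2+d2*s[1])
E
python3 -m pendant '[{"tx":4,"ty":-7,"tz":2,"yaw":0.14},{"tx":8,"ty":-14,"tz":4,"yaw":0.28},{"tx":33,"ty":-60,"tz":4,"yaw":0.38},{"tx":33,"ty":-60,"tz":4,"yaw":0.38},{"tx":33,"ty":-60,"tz":4,"yaw":0.38},{"tx":33,"ty":-60,"tz":4,"yaw":0.38},{"tx":33,"ty":-60,"tz":4,"yaw":0.38},{"tx":33,"ty":-60,"tz":4,"yaw":0.38},{"tx":33,"ty":-60,"tz":4,"yaw":0.38},{"tx":33,"ty":-60,"tz":4,"yaw":0.38},{"tx":33,"ty":-60,"tz":4,"yaw":0.38},{"tx":33,"ty":-60,"tz":4,"yaw":0.38}]'
```

```text
[441.51977367 -88.09833594 175.96687118] [439.52442128 -88.22606867 175.98709564]$[0]: bad value
```

```bash
python3 -m pendant '[{"gripper":1,"tx":4,"ty":-7,"tz":2,"yaw":0.14},{"gripper":1,"tx":8,"ty":-14,"tz":4,"yaw":0.28},{"gripper":1,"tx":33,"ty":-60,"tz":4,"yaw":0.38},{"gripper":1,"tx":33,"ty":-60,"tz":4,"yaw":0.38},{"gripper":1,"tx":33,"ty":-60,"tz":4,"yaw":0.38},{"gripper":1,"tx":33,"ty":-60,"tz":4,"yaw":0.38},{"gripper":1,"tx":33,"ty":-60,"tz":4,"yaw":0.38},{"gripper":1,"tx":33,"ty":-60,"tz":4,"yaw":0.38},{"gripper":1,"tx":33,"ty":-60,"tz":4,"yaw":0.38},{"gripper":1,"tx":33,"ty":-60,"tz":4,"yaw":0.38},{"gripper":1,"tx":33,"ty":-60,"tz":4,"yaw":0.38},{"gripper":1,"tx":33,"ty":-60,"tz":4,"yaw":0.38}]'
```

```text
time_s: 1.5
position: [439.6, 4.0, 280.2]
tool_rot: [0.0, -0.05, 0.999, -0.0]
ft_force: [1.9, 0.9, 0.4]
gripper_width: 0.998
finger_force: 0.0
```

```bash
python3 -m pendant '[{"gripper":1,"tx":10,"ty":-17.5,"tz":0,"yaw":0},{"gripper":1,"tx":10,"ty":-17.5,"tz":0,"yaw":0},{"gripper":1,"tx":10,"ty":-17.5,"tz":0,"yaw":0},{"gripper":1,"tx":10,"ty":-17.5,"tz":0,"yaw":0},{"gripper":1,"tx":10,"ty":-17.5,"tz":0,"yaw":0},{"gripper":1,"tx":10,"ty":-17.5,"tz":0,"yaw":0},{"gripper":1,"tx":10,"ty":-17.5,"tz":0,"yaw":0}]'
cat > mod.py <<'E'
from h import *
import sys
f=arm.grab_frame("wrist");s=arm.get_state()
img=f["image"];cv2.imwrite(f"pics/{sys.argv[1]}.png",img[:,:,::-1])
c=proj(f,(547,-171,14));print("guess px",c)
E
python3 mod.py w1
```

```text
time_s: 2.2
position: [538.6, -167.9, 279.8]
tool_rot: [-0.0, -0.051, 0.999, 0.0]
ft_force: [0.3, 0.3, -0.2]
gripper_width: 0.996
finger_force: 0.0
guess px [314.57293053 196.70281915]
```

View pics/w1.png

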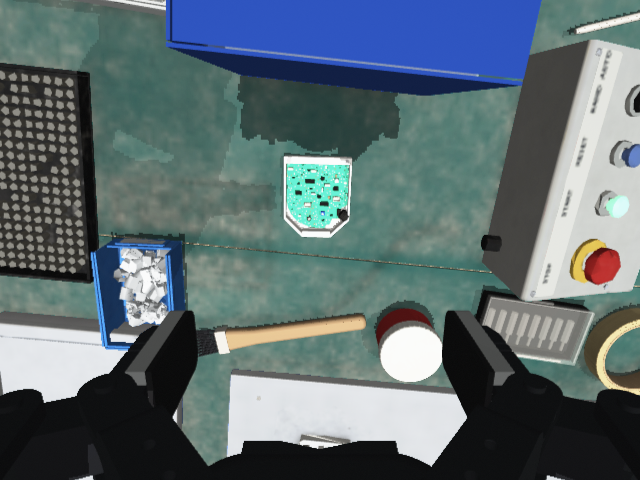

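The wrist view shows the module at (318,197), bevelled end down the picture (away from the robot), with the blue cabinet edge above it at row 80. Now I fit its outline.

Run:
```python
from h import *
np.set_printoptions(precision=3,suppress=True)
f=arm.grab_frame("wrist")
hsv=cv2.cvtColor(f["image"],cv2.COLOR_RGB2HSV);roi=np.zeros(hsv.shape[:2],np.uint8);roi[145:245,270:365]=1
m=((hsv[...,2]>150)*roi).astype(np.uint8)
cs=max(cv2.findContours(m,0,2)[0],key=cv2.contourArea);h=cv2.approxPolyDP(cv2.convexHull(cs),3,True)[:,0]
print(h)
W=np.array([onz(f,p,14)[:2] for p in cv2.convexHull(cs)[:,0]]);print(cv2.minAreaRect(W.astype(np.float32)))
P=np.array([onz(f,p,14)[:2] for p in h]);print(P)
d=np.diff(np.r_[P,P[:1]],axis=0);print(np.linalg.norm(d,axis=1),np.degrees(np.arctan2(d[:,1],d[:,0])))
s=arm.get_state();print(toolyaw(s)[0],s["position"])
```

```text
[[284 156]
 [351 158]
 [349 217]
 [331 236]
 [301 236]
 [284 219]]
((548.0123291015625, -168.92816162109375), (78.88967895507812, 64.29656219482422), 4.332498073577881)
[[ 511.737 -203.024]
 [ 507.126 -140.674]
 [ 563.722 -135.498]
 [ 584.749 -150.767]
 [ 587.799 -180.205]
 [ 572.246 -198.248]]
[62.52  56.832 25.987 29.595 23.821 60.697] [  94.23     5.226  -35.987  -84.086 -130.759 -175.488]
1.6732395843036179 [ 538.68  -167.659  280.195]
```

```bash
python3 -m pendant '[{"gripper":1,"tx":1.3,"ty":-0.1,"tz":-3,"yaw":-0.02},{"gripper":1,"tx":1.3,"ty":-0.1,"tz":-7,"yaw":-0.02},{"gripper":1,"tx":1.3,"ty":-0.1,"tz":-11,"yaw":-0.02},{"gripper":1,"tx":1.3,"ty":-0.1,"tz":-15,"yaw":-0.02},{"gripper":1,"tx":1.3,"ty":-0.1,"tz":-18,"yaw":-0.02},{"gripper":1,"tx":1.3,"ty":-0.1,"tz":-21,"yaw":-0.02},{"gripper":1,"tx":1.3,"ty":-0.1,"tz":-23,"yaw":-0.02},{"gripper":1,"tx":1.3,"ty":-0.1,"tz":-25,"yaw":-0.02},{"gripper":1,"tx":1.3,"ty":-0.1,"tz":-26,"yaw":-0.02},{"gripper":1,"tx":1.3,"ty":-0.1,"tz":-26.5,"yaw":-0.02},{"gripper":1,"tx":1.3,"ty":-0.1,"tz":-26.8,"yaw":-0.02},{"gripper":1,"tx":1.3,"ty":-0.1,"tz":-26.8,"yaw":-0.02}]'
python3 - <<'E'
from h import *
f=arm.grab_frame("wrist");g=arm.grab_frame("side")
a=cv2.resize(f["image"][200:480],None,fx=1.25,fy=1.25)
cv2.imwrite("pics/w2.png",a[:,:,::-1])
print(arm.get_state()["position"])
E
```

```text
time_s: 3.5
position: [552.3, -169.8, 12.4]
tool_rot: [0.0, -0.041, 0.999, -0.0]
ft_force: [0.6, 0.7, 0.4]
gripper_width: 1.0
finger_force: 0.0
[ 552.39940655 -169.94495841   12.63617814]
```

View pics/w2.png

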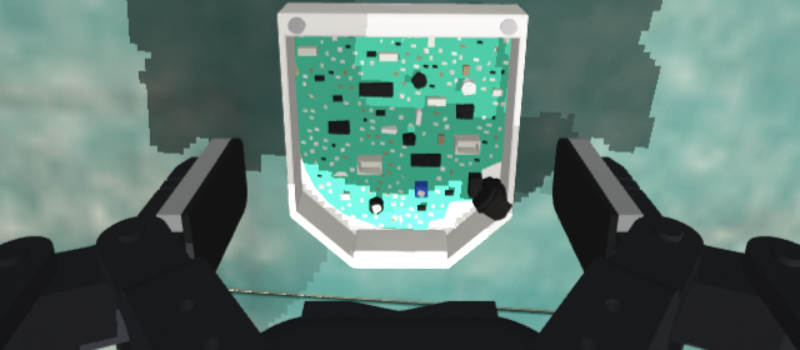

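The picture shows the module between the open fingers: left pad at (230,200), right pad at (570,200), module bevels at rows 205–265. I'll check where the pads sit relative to it by projecting the tool points.

Run:
```python
from h import *
np.set_printoptions(precision=1,suppress=True)
f=arm.grab_frame("wrist");s=arm.get_state();a,M=toolyaw(s);p=s["position"]
for z in(-11,0,8,13):
  for x in(-11,11):
    print(z,x,*[(proj(f,p+M@np.array([x,y,-z if 0 else z*1.]))-[0,200])*1.25 for y in(-42.5,42.5)])
M_=np.array([[np.cos(.082),-np.sin(.082)],[np.sin(.082),np.cos(.082)]])
for q in((-39,32),(-39,-32),(21,32),(21,-32)): print(q,(proj(f,np.r_[[548,-169]+M_@q,14])-[0,200])*1.25)
print(a)
```

```text
-11 -11 [238.3 218.4] [556.6 218.7]
-11 11 [230.6 144.2] [564.2 144.5]
0 -11 [249.4 195.1] [545.6 195.3]
0 11 [242.8 125.2] [552.3 125.5]
8 -11 [256.6 180.1] [538.6 180.3]
8 11 [250.6 113.1] [544.6 113.4]
13 -11 [260.8 171.4] [534.5 171.6]
13 11 [255.1 106.1] [540.2 106.3]
(-39, 32) [528.4  12.1]
(-39, -32) [276.5  12. ]
(21, 32) [513.2 215.3]
(21, -32) [290.7 215.2]
1.6520814790477065
```

```bash
python3 -m pendant '[{"gripper":0.82,"tx":0,"ty":0.1,"tz":0,"yaw":0},{"gripper":0.82,"tx":0,"ty":0.1,"tz":0,"yaw":0},{"gripper":0.82,"tx":0,"ty":0.1,"tz":0,"yaw":0},{"gripper":0.82,"tx":0,"ty":0.1,"tz":-0.3,"yaw":0}]'
python3 - <<'E'
from h import *
f=arm.grab_frame("wrist")
a=cv2.resize(f["image"][260:430,80:560],None,fx=1.6,fy=1.6)
cv2.imwrite("pics/w3.png",a[:,:,::-1])
E
```

```text
time_s: 4.05
position: [552.3, -168.9, 9.1]
tool_rot: [0.0, -0.041, 0.999, -0.0]
ft_force: [-0.5, 0.9, 1.0]
gripper_width: 0.821
finger_force: 0.0
```

View pics/w3.png

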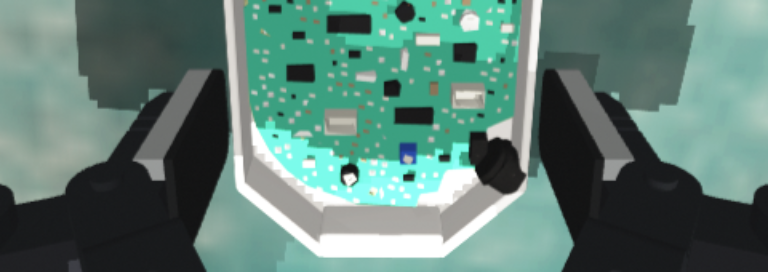

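The pads flank the walls; the near tip corner of the left pad is at about (222,70) in the crop, (219,304) in the full image.

Run:
```python
from h import *
np.set_printoptions(precision=1,suppress=True)
f=arm.grab_frame("wrist");s=arm.get_state();a,M=toolyaw(s);p=s["position"]
for z in(-15,-11,-7,-3,1,5,9): print(z,*[proj(f,p+M@np.array([11,y,z*1.])) for y in(-34.9,34.9)])
```

```text
-15 [205.2 321.5] [430.9 321.7]
-11 [208.4 315.4] [427.8 315.6]
-7 [211.5 309.6] [424.8 309.8]
-3 [214.4 304.1] [421.9 304.3]
1 [217.1 298.9] [419.2 299.1]
5 [219.7 294. ] [416.7 294.2]
9 [222.2 289.3] [414.3 289.5]
```

```bash
python3 -m pendant '[{"gripper":0.82,"tx":0,"ty":0,"tz":-0.2,"yaw":0},{"gripper":0.82,"tx":0,"ty":0,"tz":-0.4,"yaw":0},{"gripper":0.82,"tx":0,"ty":0,"tz":-0.6,"yaw":0},{"gripper":0.82,"tx":0,"ty":0,"tz":-0.6,"yaw":0}]'
python3 - <<'E'
from h import *
f=arm.grab_frame("wrist")
a=cv2.resize(f["image"][260:430,80:560],None,fx=1.6,fy=1.6)
cv2.imwrite("pics/w4.png",a[:,:,::-1])
E
```

```text
time_s: 4.55
position: [552.0, -168.8, 3.3]
tool_rot: [-0.0, -0.041, 0.999, 0.0]
ft_force: [-3.8, 2.0, 8.5]
gripper_width: 0.817
finger_force: 4.4
```

View pics/w4.png

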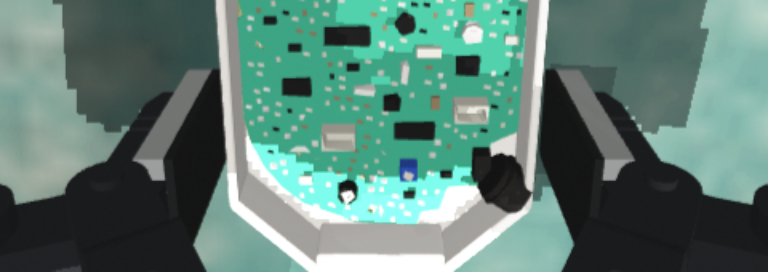

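The fingertips just touch the bench (8 N), and the walls sit well between the pads. Back up 3 mm, then grip.

```bash
python3 -m pendant '[{"gripper":0.82,"tx":0,"ty":0,"tz":0.3,"yaw":0},{"gripper":0.82,"tx":0,"ty":0,"tz":0.3,"yaw":0},{"gripper":0.6,"tx":0,"ty":0,"tz":0.3,"yaw":0},{"gripper":0.6,"tx":0,"ty":0,"tz":0.3,"yaw":0},{"gripper":0.6,"tx":0,"ty":0,"tz":0.3,"yaw":0},{"gripper":0.6,"tx":0,"ty":0,"tz":0.3,"yaw":0},{"gripper":0.6,"tx":0,"ty":0,"tz":0.3,"yaw":0}]' 35
```

```text
time_s: 5.3
position: [552.2, -168.8, 6.2]
tool_rot: [0.0, -0.041, 0.999, -0.0]
ft_force: [-1.6, 0.5, 5.4]
gripper_width: 0.741
finger_force: 38.6
```

```bash
python3 -m pendant '[{"gripper":0.6,"tx":0,"ty":0,"tz":0.5,"yaw":0},{"gripper":0.6,"tx":0,"ty":0,"tz":2,"yaw":0},{"gripper":0.6,"tx":0,"ty":0,"tz":5,"yaw":0},{"gripper":0.6,"tx":0,"ty":0,"tz":9,"yaw":0},{"gripper":0.6,"tx":0,"ty":0,"tz":13,"yaw":0},{"gripper":0.6,"tx":0,"ty":0,"tz":17,"yaw":0},{"gripper":0.6,"tx":0,"ty":0,"tz":20,"yaw":0},{"gripper":0.6,"tx":0,"ty":1,"tz":22,"yaw":0},{"gripper":0.6,"tx":-1,"ty":4,"tz":22,"yaw":0.05},{"gripper":0.6,"tx":-2,"ty":8,"tz":22,"yaw":0.1},{"gripper":0.6,"tx":-4,"ty":12,"tz":22,"yaw":0.15},{"gripper":0.6,"tx":-6,"ty":16,"tz":22,"yaw":0.2}]' &&
python3 -m pendant '[{"gripper":0.6,"tx":-1.5,"ty":4,"tz":0,"yaw":0.05},{"gripper":0.6,"tx":-3,"ty":8,"tz":0,"yaw":0.05},{"gripper":0.6,"tx":-4.5,"ty":12,"tz":0,"yaw":0.05},{"gripper":0.6,"tx":-6,"ty":16,"tz":0,"yaw":0.05},{"gripper":0.6,"tx":-6,"ty":19,"tz":0,"yaw":0.05},{"gripper":0.6,"tx":-6,"ty":19,"tz":0,"yaw":0.05},{"gripper":0.6,"tx":-6,"ty":19,"tz":0,"yaw":0.05}]'
python3 mod.py w5
```

```text
time_s: 6.5
position: [491.0, -7.5, 226.7]
tool_rot: [0.0, -0.141, 0.99, -0.0]
ft_force: [1.3, 1.6, -0.7]
gripper_width: 0.734
finger_force: 39.1
time_s: 7.2
position: [431.8, 181.4, 226.5]
tool_rot: [0.0, -0.166, 0.986, -0.0]
ft_force: [0.7, -0.5, -0.9]
gripper_width: 0.737
finger_force: 39.1
guess px [-129.24668949  192.08142031]
```

View pics/w5.png

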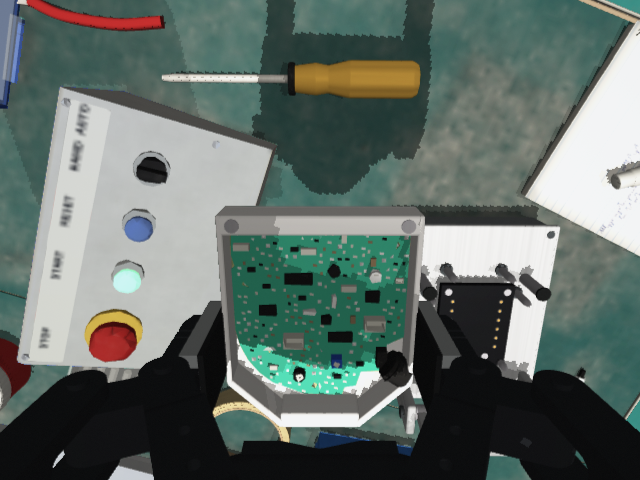

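The wrist view shows the module held square: rear rim corners at (217,208) and (424,208). The fixture is to the right: deck corner at (560,228), right deck edge down to about (527,425), nest plate's near edge at row 284 from column 441 to 514. Now I fit lines for both.

```bash
cat > fit.py <<'E'
from h import *
np.set_printoptions(precision=2,suppress=True)
f=arm.grab_frame("wrist");s=arm.get_state();a,M=toolyaw(s);p=s["position"]
g=cv2.GaussianBlur(cv2.cvtColor(f["image"],cv2.COLOR_RGB2GRAY),(3,3),0).astype(float)
def edge(pts,win,ax,sgn):   # strongest gradient within +-win along axis ax (0=col,1=row), sub-pixel
    out=[]
    for u,v in pts:
        k=np.arange(-win,win+1); l=g[v+k,u] if ax else g[v,u+k]
        d=np.clip(sgn*np.gradient(l),0,None); j=d.argmax()
        if d[j]<6: continue
        w=slice(max(j-1,0),j+2); o=(d[w]*k[w]).sum()/d[w].sum()
        out.append((u,v+o) if ax else (u+o,v))
    return np.array(out)
def wline(px,z):
    P=np.array([onz(f,q,z)[:2] for q in px],np.float32)
    for _ in range(3):
        vx,vy,x,y=cv2.fitLine(P,cv2.DIST_HUBER,0,.01,.01)[:,0]
        r=(P-[x,y])@[-vy,vx]; P=P[abs(r)<max(1,2*r.std())]
    return np.array([x,y]),np.array([vx,vy]),r.std(),len(P)
def cross(A,B): return A[0]+A[1]*np.linalg.solve(np.c_[A[1],-B[1]],B[0]-A[0])[0]
E
cat > m1.py <<'E'
from fit import *
near=wline(edge([(u,225) for u in range(432,552,3)],8,1,1),42)
right=wline(edge([(int(558-(v-235)*33/190),v) for v in list(range(236,275,2))+list(range(300,365,2))],9,0,-1),42)
print("near",near,"right",right)
for L in(near,right): print(np.degrees(ang(L[1])))
c=cross(near,right);print("corner",c)
pn=wline(edge([(u,284) for u in range(448,508,2)],7,1,-1),56)
print("plate near",pn,np.degrees(ang(pn[1])))
pr=wline(edge([(int(514-(v-295)*5/65),v) for v in range(297,350,2)],7,0,1),56);print("plate r",pr,np.degrees(ang(pr[1])))
pl=wline(edge([(441,v) for v in range(300,350,2)],8,0,-1),56);print("plate l",pl)
zr=p[2]+7.8
rear=wline(edge([(u,208) for u in range(235,405,3)],7,1,1),zr)
l=wline(edge([(int(218+(v-220)*10/150),v) for v in range(225,300,3)],9,0,1),zr)
r=wline(edge([(int(424-(v-220)*2/150),v) for v in range(225,300,3)],9,0,-1),zr)
for n,L in(("rear",rear),("l",l),("r",r)): print(n,L,np.degrees(ang(L[1])))
A,B=cross(rear,l),cross(rear,r);print(A,B,np.linalg.norm(A-B),"mid",(A+B)/2)
print("tcp",p,a,np.degrees(a)-90)
E
python3 m1.py
```

```text
near (array([401.84, 310.15], dtype=float32), array([ 0.33, -0.95], dtype=float32), np.float32(0.18592843), 40) right (array([459.48, 389.18], dtype=float32), array([0.95, 0.32], dtype=float32), np.float32(0.11852204), 51)
-71.01889
18.7439
corner [383.52 363.4 ]
plate near (array([445.57, 312.28], dtype=float32), array([ 0.33, -0.95], dtype=float32), np.float32(0.12491885), 29) -70.97714
plate r (array([467.96, 355.16], dtype=float32), array([0.95, 0.32], dtype=float32), np.float32(0.13720141), 27) 18.663855
plate l (array([484.41, 302.89], dtype=float32), array([0.71, 0.71], dtype=float32), np.float32(0.68264395), 15)Traceback (most recent call last):
  File "m1.py", line 13, in <module>
    l=wline(edge([(int(218+(v-220)*10/150),v) for v in range(225,300,3)],9,0,1),zr)
  File "fit.py", line 17, in wline
    vx,vy,x,y=cv2.fitLine(P,cv2.DIST_HUBER,0,.01,.01)[:,0]
              ~~~~~~~~~~~^^^^^^^^^^^^^^^^^^^^^^^^^^^^
cv2.error: OpenCV(4.12.0) /io/opencv/modules/imgproc/src/linefit.cpp:618: error: (-215:Assertion failed) npoints2 >= 0 || npoints3 >= 0 in function 'fitLine'
```

Run:
```python
from fit import *
for v in(235,265,290): print(v,g[v,205:235].astype(int),g[v,412:436].astype(int))
print(g[198:222,300].astype(int))
```

```text
235 [196 196 196 196 196 196 196 196 196 194 173 140 133 139 139 135 124 110
 102 100 100 100 101 101 100  98  97  97  97  97] [131 131 131 131 132 138 153 170 181 185 188 203 228 241 242 242 243 243
 242 241 240 240 241 242]
265 [193 193 193 193 193 193 193 192 192 192 193 194 189 170 146 139 140 136
 122 101  87  82  82  82  82  82  84  90  89  81] [ 83  83  87 105 135 160 177 184 186 202 226 219 187 184 205 214 221 232
 238 240 241 241 241 240]
290 [193 193 193 193 193 193 194 194 193 194 194 193 193 191 171 139 133 139
 139 134 118  95  83  82  82  82  82  80  77  76] [ 86 104 140 170 181 184 184 190 182 130  76  56  45  30  26  29  31  31
  31  31  31  31  31  32]
[105 105 104 104 104 104 104 103 103 102 100 100 100 100 100 100 105 123
 151 171 180 186 188 188]
```

```bash
python3 - <<'E'
s=open("m1.py").read()
s=s.replace("(u,208)","(u,215)").replace("v in range(225,300,3)],9,0,1)","v in range(225,300,3)],6,0,-1)").replace("int(218+(v-220)*10/150)","int(215+(v-235)*4.5/55)")
s=s.replace("[(int(424-(v-220)*2/150),v) for v in range(225,300,3)],9,0,-1)","[(423,v) for v in range(228,262,2)],4,0,1)")
open("m1.py","w").write(s)
E
python3 m1.py | tail -6
```

```text
plate l (array([484.61, 302.39], dtype=float32), array([0.72, 0.7 ], dtype=float32), np.float32(0.77057767), 15)
rear (array([391.18, 167.57], dtype=float32), array([ 0.32, -0.95], dtype=float32), np.float32(0.059188474), 57) -71.28409
l (array([415.43, 141.19], dtype=float32), array([0.95, 0.32], dtype=float32), np.float32(0.077714324), 25) 18.776062
r (array([389.96, 200.13], dtype=float32), array([0.95, 0.32], dtype=float32), np.float32(0.052831545), 17) 18.790874
[401.7  136.52] [381.16 197.14] 64.00561 mid [391.43 166.83]
tcp [432.13 180.32 226.06] 1.9006921198898876 18.90163662346403
```

Both fits are clean: the module measures 64.0 mm wide at 18.8°. The fixture is at about (479.9,328.6) and 18.9°. I'll hover above the pins and measure again.

```bash
python3 -m pendant '[{"gripper":0.6,"tx":1,"ty":3,"tz":-1,"yaw":0},{"gripper":0.6,"tx":2.2,"ty":6.5,"tz":-3,"yaw":0},{"gripper":0.6,"tx":3.5,"ty":10,"tz":-5,"yaw":0},{"gripper":0.6,"tx":4.5,"ty":13,"tz":-7,"yaw":0},{"gripper":0.6,"tx":5,"ty":14.6,"tz":-9,"yaw":0},{"gripper":0.6,"tx":5.1,"ty":14.9,"tz":-11,"yaw":0},{"gripper":0.6,"tx":5.1,"ty":14.9,"tz":-11.5,"yaw":0},{"gripper":0.6,"tx":5.1,"ty":14.9,"tz":-11.5,"yaw":0}]'
cat > m2.py <<'E'
from fit import *
import sys
th=np.radians(18.85);R2=np.array([[np.cos(th),-np.sin(th)],[np.sin(th),np.cos(th)]])
O=np.array([479.9,328.6])
for X in((-80,64,42),(-80,-64,42),(40,64,42)): print("deck",X,proj(f,np.r_[O+R2@X[:2],X[2]]))
zr=p[2]+7.8;C=p[:2]+R2@[-4,0]
for X in((-39,32),(-39,-32),(21,32),(21,-32)): print("mod",X,proj(f,np.r_[C+R2@X,zr]))
cv2.imwrite("pics/w6.png",f["image"][:,:,::-1]);print(p,a)
E
python3 m2.py
```

```text
time_s: 8.2
position: [483.0, 329.3, 110.5]
tool_rot: [-0.001, -0.164, 0.986, -0.0]
ft_force: [0.1, 0.2, -0.0]
gripper_width: 0.742
finger_force: 39.1
deck (-80, 64, 42) [462.53  87.06]
deck (-80, -64, 42) [177.01  86.29]
deck (40, 64, 42) [439.53 326.21]
mod (-39, 32) [424.92 217.84]
mod (-39, -32) [212.68 217.32]
mod (21, 32) [411.67 387.2 ]
mod (21, -32) [225.19 386.8 ]
[483.37 329.51 111.42] 1.9010212072562822
```

View pics/w6.png

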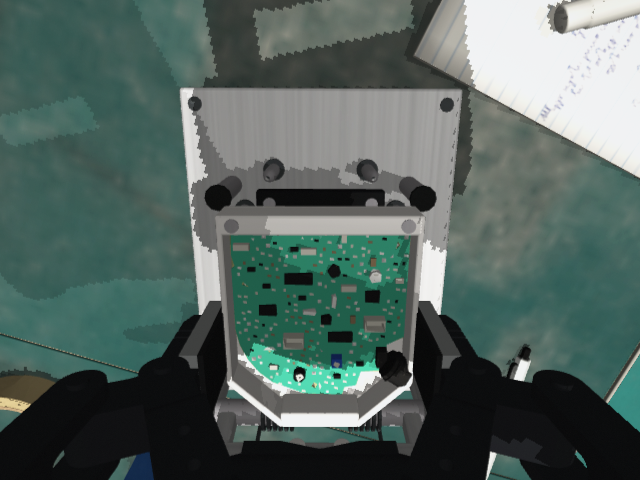

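The deck's near edge is at row 88, with corners at (180,88) and (461,88), matching the prediction. The left edge runs to about (198,300) and the right edge to about (437,300). The module is centred over the nest. Final refit follows.

```bash
cat > m3.py <<'E'
from fit import *
near=wline(edge([(u,88) for u in range(205,440,4)],8,1,1),42)
L=wline(edge([(int(180+(v-90)*18/210),v) for v in range(100,290,3)],8,0,1),42)
R=wline(edge([(int(461-(v-90)*24/210),v) for v in range(100,290,3)],8,0,-1),42)
print(near,L,R,[np.degrees(ang(k[1])) for k in(near,L,R)])
A,B=cross(near,L),cross(near,R);th=np.radians(18.85);e=np.array([np.cos(th),np.sin(th)])
O=(A+B)/2+80*e;print("width",np.linalg.norm(A-B),"origin",O)
zr=p[2]+7.8
rear=wline(edge([(u,215) for u in range(235,405,3)],7,1,1),zr)
l=wline(edge([(int(215+(v-235)*4.5/55),v) for v in range(225,300,3)],6,0,1),zr)
r=wline(edge([(424-int((v-225)*6/75),v) for v in range(225,300,3)],6,0,-1),zr)
A2,B2=cross(rear,l),cross(rear,r);Cm=(A2+B2)/2+39*e
print("mod",np.linalg.norm(A2-B2),[np.degrees(ang(k[1])) for k in(rear,l,r)],Cm)
print("shift",O-Cm,"tcp",p)
E
python3 m3.py
```

```text
(array([406.47, 297.77], dtype=float32), array([ 0.32, -0.95], dtype=float32), np.float32(0.0817306), 59) (array([477.04, 260.77], dtype=float32), array([0.95, 0.32], dtype=float32), np.float32(0.10855205), 64) (array([430.94, 379.17], dtype=float32), array([0.95, 0.32], dtype=float32), np.float32(0.12463577), 62) [np.float32(-71.33038), np.float32(18.62959), np.float32(18.701103)]
width 126.854996 origin [480.32 329.14]
mod 61.32777 [np.float32(-71.39682), np.float32(18.410295), np.float32(41.72971)] [479.68 327.66]
shift [0.64 1.48] tcp [483.57 329.73 111.93]
```

```bash
python3 -m pendant '[{"gripper":0.6,"tx":0.03,"ty":0.03,"tz":-1.5,"yaw":0},{"gripper":0.6,"tx":0.03,"ty":0.03,"tz":-2.7,"yaw":0},{"gripper":0.6,"tx":0.03,"ty":0.03,"tz":-3.3,"yaw":0},{"gripper":0.6,"tx":0.03,"ty":0.03,"tz":-3.6,"yaw":0},{"gripper":0.6,"tx":0.03,"ty":0.03,"tz":-3.9,"yaw":0},{"gripper":0.6,"tx":0.03,"ty":0.03,"tz":-4.1,"yaw":0},{"gripper":0.6,"tx":0.03,"ty":0.03,"tz":-4.1,"yaw":0}]'
```

```text
time_s: 9.0
position: [483.3, 330.5, 69.8]
tool_rot: [0.0, -0.165, 0.986, -0.0]
ft_force: [-1.6, -0.6, -0.1]
gripper_width: 0.738
finger_force: 39.2
```

```bash
python3 -m pendant '[{"gripper":0.6,"tx":0,"ty":0,"tz":-0.2,"yaw":0},{"gripper":0.6,"tx":0,"ty":0,"tz":-0.4,"yaw":0},{"gripper":0.6,"tx":0,"ty":0,"tz":-0.6,"yaw":0},{"gripper":0.6,"tx":0,"ty":0,"tz":-0.8,"yaw":0},{"gripper":0.6,"tx":0,"ty":0,"tz":-0.8,"yaw":0}]'
```

```text
time_s: 9.5
position: [483.3, 330.5, 61.9]
tool_rot: [-0.0, -0.165, 0.986, -0.0]
ft_force: [-1.6, -0.5, 3.4]
gripper_width: 0.74
finger_force: 39.7
```

```bash
python3 -m pendant '[{"gripper":0.88,"tx":0,"ty":0,"tz":0,"yaw":0},{"gripper":0.88,"tx":0,"ty":0,"tz":0,"yaw":0},{"gripper":0.88,"tx":0,"ty":0,"tz":0,"yaw":0},{"gripper":0.88,"tx":0,"ty":0,"tz":0,"yaw":0},{"gripper":0.88,"tx":0,"ty":0,"tz":0.5,"yaw":0},{"gripper":0.88,"tx":0,"ty":0,"tz":2,"yaw":0},{"gripper":0.88,"tx":0,"ty":0,"tz":5,"yaw":0},{"gripper":0.88,"tx":-2,"ty":-0.7,"tz":9,"yaw":0},{"gripper":0.88,"tx":-6,"ty":-2,"tz":13,"yaw":0},{"gripper":0.88,"tx":-8,"ty":-2.8,"tz":17,"yaw":0},{"gripper":0.88,"tx":-8,"ty":-2.8,"tz":17,"yaw":0}]'
python3 - <<'E'
from fit import *
th=np.radians(18.85);R2=np.array([[np.cos(th),-np.sin(th)],[np.sin(th),np.cos(th)]]);O=np.array([479.9,328.9])
hsv=cv2.cvtColor(f["image"],cv2.COLOR_RGB2HSV)
m=((hsv[...,0]>65)&(hsv[...,0]<95)&(hsv[...,1]>80)&(hsv[...,2]>60)).astype(np.uint8)
for X in((-39,32),(-39,-32),(21,32),(21,-32),(39,14),(39,-14)):print(X,proj(f,np.r_[O+R2@X,70]))
c=proj(f,np.r_[O,66]).astype(int);print("c",c)
print(g[c[1],c[0]-95:c[0]+95:3].astype(int));print(g[c[1]-100:c[1]+20:3,c[0]].astype(int));print(p)
E
```

```text
time_s: 10.6
position: [402.8, 302.8, 238.0]
tool_rot: [0.004, -0.165, 0.986, 0.002]
ft_force: [0.9, 0.3, 0.1]
gripper_width: 0.877
finger_force: 0.0
(-39, 32) [359.92 265.46]
(-39, -32) [275.78 265.2 ]
(21, 32) [357.44 335.05]
(21, -32) [277.8  334.85]
(39, 14) [334.71 354.45]
(39, -14) [300.42 354.37]
c [317 309]
[ 95  94  90  91  91  89  82  96 229 223 225 229 231 229 229 229 215 203
 199 225 125 175 176 180 143 169 184 168 169 180 184 164 169 104 134 167
 166 160 166 153 201 198 163 152 155 144 224 231 230 230 232 233 232 235
 233 234 226  88  83  81  84  84  83  86]
[235 235 235 235 235 235 234 234 234 234 234 234 234 158 123  96  96  90
  91 216 238 216 148 188 174 162 154 152 165 171 170 120 185 166 166 167
 175 166 178 172]
[403.27 302.86 236.05]
```

Run:
```python
from fit import *
th=np.radians(18.85);R2=np.array([[np.cos(th),-np.sin(th)],[np.sin(th),np.cos(th)]]);O=np.array([479.9,328.9])
for z in(70,):
    L=wline(edge([(u,266) for u in range(285,352,3)],6,1,1),z);print(R2.T@(L[0]-O),np.degrees(ang(L[1])),L[2:])
hsv=cv2.cvtColor(f["image"],cv2.COLOR_RGB2HSV)
m=((hsv[...,0]>65)&(hsv[...,0]<95)&(hsv[...,1]>60)).astype(np.uint8);k=np.zeros_like(m);k[262:352,280:356]=1;m*=k
y,x=np.nonzero(m);print(x.min(),x.max(),y.min(),y.max())
for q in((x.min()-.5,300),(x.max()+.5,300),(317,y.min()-.5),(317,y.max()+.5)): print(R2.T@(onz(f,q,62)[:2]-O))
for v in range(262,272): print(v,g[v,284:352:6].astype(int))
```

```text
[-39.12  -1.02] -71.02851 (np.float32(0.00630169), 23)
282 355 274 342
[ -6.76 -29.11]
[-6.94 29.86]
[-29.62  -0.87]
[31.72 -0.73]
262 [91 91 91 91 91 91 91 91 91 90 90 91]
263 [90 90 90 90 90 90 90 90 90 90 90 90]
264 [95 96 95 95 95 94 94 94 94 94 94 93]
265 [115 124 124 123 123 121 121 120 120 118 118 117]
266 [146 180 179 179 178 177 176 175 175 174 173 171]
267 [173 225 225 225 224 224 223 223 223 223 222 222]
268 [194 238 238 238 238 238 238 238 238 238 238 238]
269 [209 238 238 238 238 238 238 238 238 238 238 238]
270 [214 238 238 238 238 238 238 238 238 238 238 238]
271 [215 238 238 238 238 238 238 238 238 238 238 238]
```

The module is seated: rear edge at -39.1 mm, rim level, yaw aligned to 0.1°. Now the bar. I'll check its predicted position in the first top picture, and rise while turning the tool -90°.

```bash
python3 - <<'E'
from h import *
f=arm.grab_frame("top");g=arm.grab_frame("side");print(proj(f,(555,354.6,241.4)),"seen ~169.4,236.6");print(proj(g,(555,354.6,241.4)),"seen ~",290+68/4,250+75/4);print(arm.get_state()["q"])
E
python3 -m pendant '[{"gripper":0.88,"tx":0,"ty":0,"tz":4,"yaw":-0.14},{"gripper":0.88,"tx":0,"ty":0,"tz":7,"yaw":-0.28},{"gripper":0.88,"tx":0,"ty":0,"tz":7,"yaw":-0.42},{"gripper":0.88,"tx":0,"ty":0,"tz":7,"yaw":-0.56},{"gripper":0.88,"tx":0,"ty":0,"tz":7,"yaw":-0.7},{"gripper":0.88,"tx":0,"ty":0,"tz":7,"yaw":-0.84},{"gripper":0.88,"tx":0,"ty":0,"tz":7,"yaw":-0.98},{"gripper":0.88,"tx":0,"ty":0,"tz":7,"yaw":-1.12},{"gripper":0.88,"tx":0,"ty":0,"tz":7,"yaw":-1.26},{"gripper":0.88,"tx":0,"ty":0,"tz":7,"yaw":-1.4},{"gripper":0.88,"tx":0,"ty":0,"tz":7,"yaw":-1.54},{"gripper":0.88,"tx":0,"ty":0,"tz":7,"yaw":-1.57}]'
```

```text
[167.95887435 236.11843226] seen ~169.4,236.6
[306.98890459 270.46181759] seen ~ 307.0 268.75
[ 5.50949430e-01  2.80120015e-01  1.77944944e+00 -3.84687976e-05
  1.08234936e+00 -1.35092718e+00]
time_s: 12.0
position: [403.6, 302.4, 300.5]
tool_rot: [-0.0, 0.582, 0.813, -0.001]
ft_force: [-0.4, -0.9, 0.5]
gripper_width: 0.882
finger_force: 0.0
```

```bash
python3 -m pendant '[{"gripper":1,"tx":4.5,"ty":1.5,"tz":0,"yaw":0},{"gripper":1,"tx":9,"ty":3,"tz":0,"yaw":0},{"gripper":1,"tx":13,"ty":4.5,"tz":0,"yaw":0},{"gripper":1,"tx":15.1,"ty":5.2,"tz":0,"yaw":0},{"gripper":1,"tx":15.1,"ty":5.2,"tz":0,"yaw":0},{"gripper":1,"tx":15.1,"ty":5.2,"tz":-2,"yaw":0},{"gripper":1,"tx":15.1,"ty":5.2,"tz":-4,"yaw":0},{"gripper":1,"tx":15.1,"ty":5.2,"tz":-5.5,"yaw":0},{"gripper":1,"tx":15.1,"ty":5.2,"tz":-6.2,"yaw":0},{"gripper":1,"tx":15.1,"ty":5.2,"tz":-6.2,"yaw":0}]'
python3 - <<'E'
from fit import *
th=np.radians(18.85);R2=np.array([[np.cos(th),-np.sin(th)],[np.sin(th),np.cos(th)]]);O=np.array([479.9,328.9])
for y in(-30,0,30):print(proj(f,np.r_[O+R2@[79.4,y],241.4]))
print(p,np.degrees(a))
c=proj(f,np.r_[O+R2@[79.4,15],241.4]).astype(int);print(c,g[c[1],c[0]-60:c[0]+60:4].astype(int))
E
```

```text
time_s: 13.0
position: [553.9, 354.3, 239.0]
tool_rot: [-0.0, 0.58, 0.814, -0.001]
ft_force: [-0.7, 0.1, -0.1]
gripper_width: 1.003
finger_force: 0.0
[320.52 407.23]
[321.02 334.67]
[321.59 252.78]
[554.26 354.52 240.03] 19.05734361951868
[321 295] [ 93  91  92  89  90  98 141 143 144 139  89  80  12  14  16  17  18  17
  17  15  31  88  75  78  81  84  86  90  96 100]
```

The bar is centred between the fingers to within about 1 mm. Pinch it gently so it can turn.

```bash
python3 -m pendant '[{"gripper":0.5,"tx":0,"ty":0,"tz":0,"yaw":0},{"gripper":0.3,"tx":0,"ty":0,"tz":0,"yaw":0},{"gripper":0.1,"tx":0,"ty":0,"tz":0,"yaw":0},{"gripper":0.05,"tx":0,"ty":0,"tz":0,"yaw":0},{"gripper":0.05,"tx":0,"ty":0,"tz":0,"yaw":0},{"gripper":0.05,"tx":0,"ty":0,"tz":0,"yaw":0},{"gripper":0.05,"tx":0,"ty":0,"tz":0,"yaw":0},{"gripper":0.05,"tx":0,"ty":0,"tz":0,"yaw":0},{"gripper":0.05,"tx":0,"ty":0,"tz":0,"yaw":0}]' 30
python3 - <<'E'
import numpy as np
th=np.radians(18.85)
a0=np.radians(95)
for k,b in enumerate(np.radians(np.arange(95,-0.1,-5))):
    dx=165*(np.cos(b)*-1+np.cos(a0)); dz=165*(np.sin(b)-np.sin(a0))
    print(round(np.degrees(a0-b)),"tx %.2f ty %.2f tz %.2f"%(dx*np.cos(th)/10,dx*np.sin(th)/10,dz/10))
E
```

```text
time_s: 13.95
position: [554.5, 354.6, 240.1]
tool_rot: [0.0, 0.581, 0.814, 0.0]
ft_force: [2.7, 0.4, 1.9]
gripper_width: 0.127
finger_force: 29.4
0 tx 0.00 ty 0.00 tz 0.00
5 tx -1.36 ty -0.46 tz 0.06
10 tx -2.72 ty -0.93 tz 0.00
15 tx -4.07 ty -1.39 tz -0.19
20 tx -5.40 ty -1.84 tz -0.50
25 tx -6.70 ty -2.29 tz -0.93
30 tx -7.96 ty -2.72 tz -1.48
35 tx -9.17 ty -3.13 tz -2.15
40 tx -10.32 ty -3.52 tz -2.92
45 tx -11.40 ty -3.89 tz -3.80
50 tx -12.40 ty -4.23 tz -4.77
55 tx -13.32 ty -4.55 tz -5.83
60 tx -14.15 ty -4.83 tz -6.97
65 tx -14.88 ty -5.08 tz -8.19
70 tx -15.51 ty -5.30 tz -9.46
75 tx -16.03 ty -5.47 tz -10.79
80 tx -16.44 ty -5.61 tz -12.17
85 tx -16.74 ty -5.71 tz -13.57
90 tx -16.92 ty -5.78 tz -15.00
95 tx -16.98 ty -5.80 tz -16.44
```

```bash
python3 -m pendant '[{"gripper":0.05,"tx":-0.68,"ty":-0.23,"tz":0.04,"yaw":0},{"gripper":0.05,"tx":-1.36,"ty":-0.46,"tz":0.06,"yaw":0},{"gripper":0.05,"tx":-2.04,"ty":-0.7,"tz":0.04,"yaw":0},{"gripper":0.05,"tx":-2.72,"ty":-0.93,"tz":0,"yaw":0},{"gripper":0.05,"tx":-3.4,"ty":-1.16,"tz":-0.08,"yaw":0},{"gripper":0.05,"tx":-4.07,"ty":-1.39,"tz":-0.19,"yaw":0},{"gripper":0.05,"tx":-4.74,"ty":-1.62,"tz":-0.33,"yaw":0},{"gripper":0.05,"tx":-5.4,"ty":-1.84,"tz":-0.5,"yaw":0},{"gripper":0.05,"tx":-6.05,"ty":-2.07,"tz":-0.7,"yaw":0},{"gripper":0.05,"tx":-6.7,"ty":-2.29,"tz":-0.93,"yaw":0},{"gripper":0.05,"tx":-7.33,"ty":-2.5,"tz":-1.19,"yaw":0},{"gripper":0.05,"tx":-7.96,"ty":-2.72,"tz":-1.48,"yaw":0}]'
```

```text
time_s: 15.15
position: [474.1, 327.2, 224.7]
tool_rot: [-0.0, 0.581, 0.814, 0.0]
ft_force: [2.2, 4.8, 0.6]
gripper_width: 0.123
finger_force: 30.4
```

```bash
python3 -m pendant '[{"gripper":0.05,"tx":-0.61,"ty":-0.21,"tz":-0.32,"yaw":0},{"gripper":0.05,"tx":-1.21,"ty":-0.41,"tz":-0.67,"yaw":0},{"gripper":0.05,"tx":-1.79,"ty":-0.61,"tz":-1.04,"yaw":0},{"gripper":0.05,"tx":-2.36,"ty":-0.8,"tz":-1.44,"yaw":0},{"gripper":0.05,"tx":-2.91,"ty":-0.99,"tz":-1.87,"yaw":0},{"gripper":0.05,"tx":-3.44,"ty":-1.17,"tz":-2.32,"yaw":0},{"gripper":0.05,"tx":-3.95,"ty":-1.34,"tz":-2.8,"yaw":0},{"gripper":0.05,"tx":-4.44,"ty":-1.51,"tz":-3.29,"yaw":0},{"gripper":0.05,"tx":-4.91,"ty":-1.67,"tz":-3.81,"yaw":0},{"gripper":0.05,"tx":-5.36,"ty":-1.83,"tz":-4.35,"yaw":0},{"gripper":0.05,"tx":-5.78,"ty":-1.97,"tz":-4.91,"yaw":0},{"gripper":0.05,"tx":-6.19,"ty":-2.11,"tz":-5.49,"yaw":0}]'
```

```text
time_s: 16.35
position: [412.5, 306.1, 169.7]
tool_rot: [0.0, 0.581, 0.814, -0.0]
ft_force: [2.3, 3.5, 2.4]
gripper_width: 0.128
finger_force: 30.1
```

```bash
python3 -m pendant '[{"gripper":0.05,"tx":-0.38,"ty":-0.13,"tz":-0.6,"yaw":0},{"gripper":0.05,"tx":-0.73,"ty":-0.25,"tz":-1.22,"yaw":0},{"gripper":0.05,"tx":-1.06,"ty":-0.36,"tz":-1.85,"yaw":0},{"gripper":0.05,"tx":-1.36,"ty":-0.47,"tz":-2.49,"yaw":0},{"gripper":0.05,"tx":-1.63,"ty":-0.56,"tz":-3.15,"yaw":0},{"gripper":0.05,"tx":-1.88,"ty":-0.64,"tz":-3.82,"yaw":0},{"gripper":0.05,"tx":-2.1,"ty":-0.71,"tz":-4.5,"yaw":0},{"gripper":0.05,"tx":-2.29,"ty":-0.78,"tz":-5.2,"yaw":0},{"gripper":0.05,"tx":-2.45,"ty":-0.83,"tz":-5.9,"yaw":0},{"gripper":0.05,"tx":-2.59,"ty":-0.88,"tz":-6.6,"yaw":0},{"gripper":0.05,"tx":-2.59,"ty":-0.88,"tz":-6.6,"yaw":0}]' 60
```

```text
time_s: 17.45
position: [387.2, 297.5, 103.6]
tool_rot: [0.0, 0.581, 0.814, 0.0]
ft_force: [4.3, 3.0, 6.1]
gripper_width: 0.112
finger_force: 59.8
```

```bash
python3 -m pendant '[{"gripper":0.05,"tx":-0.05,"ty":-0.02,"tz":-0.36,"yaw":0},{"gripper":0.05,"tx":-0.1,"ty":-0.03,"tz":-0.72,"yaw":0},{"gripper":0.05,"tx":-0.14,"ty":-0.05,"tz":-1.08,"yaw":0},{"gripper":0.05,"tx":-0.18,"ty":-0.07,"tz":-1.43,"yaw":0},{"gripper":0.05,"tx":-0.2,"ty":-0.07,"tz":-1.7,"yaw":0},{"gripper":0.05,"tx":-0.22,"ty":-0.08,"tz":-2,"yaw":0},{"gripper":0.05,"tx":-0.23,"ty":-0.08,"tz":-2.25,"yaw":0},{"gripper":0.05,"tx":-0.24,"ty":-0.09,"tz":-2.5,"yaw":0},{"gripper":0.05,"tx":-0.24,"ty":-0.09,"tz":-2.7,"yaw":0},{"gripper":0.05,"tx":-0.24,"ty":-0.09,"tz":-2.87,"yaw":0},{"gripper":0.05,"tx":-0.24,"ty":-0.09,"tz":-2.87,"yaw":0}]' 100
```

```text
time_s: 18.55
position: [384.9, 296.7, 75.6]
tool_rot: [0.0, 0.581, 0.814, 0.0]
ft_force: [3.8, 2.4, 11.0]
gripper_width: 0.096
finger_force: 102.0
```

```bash
python3 -m pendant '[{"gripper":0.05,"tx":0,"ty":0,"tz":-0.07,"yaw":0},{"gripper":0.05,"tx":0,"ty":0,"tz":-0.13,"yaw":0},{"gripper":0.05,"tx":0,"ty":0,"tz":-0.13,"yaw":0}]'
```

```text
time_s: 18.85
position: [384.9, 296.7, 74.7]
tool_rot: [0.0, 0.581, 0.814, 0.001]
ft_force: [3.3, 1.7, 15.1]
gripper_width: 0.098
finger_force: 102.4
```

```bash
python3 -m pendant '[{"gripper":0.05,"tx":0,"ty":0,"tz":-0.07,"yaw":0},{"gripper":0.05,"tx":0,"ty":0,"tz":-0.13,"yaw":0},{"gripper":0.05,"tx":0,"ty":0,"tz":-0.13,"yaw":0}]'
```

```text
time_s: 19.15
position: [385.0, 296.8, 73.8]
tool_rot: [0.0, 0.581, 0.814, 0.001]
ft_force: [-0.1, 0.1, 22.5]
gripper_width: 0.094
finger_force: 103.3
```

```bash
python3 -m pendant '[{"gripper":0.05,"tx":0,"ty":0,"tz":-0.06,"yaw":0},{"gripper":0.05,"tx":0,"ty":0,"tz":-0.1,"yaw":0},{"gripper":0.05,"tx":0,"ty":0,"tz":-0.1,"yaw":0},{"gripper":0.05,"tx":0,"ty":0,"tz":-0.1,"yaw":0},{"gripper":0.05,"tx":0,"ty":0,"tz":-0.1,"yaw":0},{"gripper":0.05,"tx":0,"ty":0,"tz":-0.1,"yaw":0}]'
python3 - <<'E'
from fit import *
th=np.radians(18.85);R2=np.array([[np.cos(th),-np.sin(th)],[np.sin(th),np.cos(th)]]);O=np.array([479.9,328.9])
A=proj(f,np.r_[O+R2@[-100,30],77]);B=proj(f,np.r_[O+R2@[-100,15],77]);print("pred bar",A,B)
c=B.astype(int);print(c[0]-60,g[c[1],c[0]-60:c[0]+60:4].astype(int))
# end of dark bar along its axis
print(c[1]-120,g[c[1]-120:c[1]+10:3,c[0]].astype(int))
# bar thickness scale: expected half-width px at z=77 and z=83
for z in(71,77,83,89): print(z,proj(f,np.r_[O+R2@[-100,30],z]))
print(arm.get_state()["ft_force"],p)
E
```

```text
time_s: 19.75
position: [385.0, 296.8, 73.3]
tool_rot: [0.0, 0.581, 0.814, 0.001]
ft_force: [-1.5, -0.5, 30.7]
gripper_width: 0.097
finger_force: 104.3
pred bar [318.7  254.41] [318.53 296.95]
258 [ 65  65  65  64  63  49  46  45  71  74  74  30  13  15  16  17  16  16
  15  14  61  74  74  66  57  43  38  68 139 144]
176 [114  78  62  63  63  65  84 123 124 125 120 104  85  61  60  61  90 152
 183 202 136 111 123 122 122 122 122  74  15  17  17  16  16  17  17  17
  17  17  17  17  17  17  16  16]
71 [318.7  248.43]
77 [318.7  254.41]
83 [318.7  260.92]
89 [318.71 268.03]
[-2.47 -1.25 29.91] [384.95 296.75  73.26]
```

On the stops: the last millimetre of command raised the force by 8 N and moved the tool only 0.5 mm. It now holds a steady 30 N, and the bar is where the closed frame should put it.

```bash
python3 -c "
from plant import arm
print(arm.finish_job())"
```

```text
the job is handed in; nothing more can be done
None
```

The module is seated flat in the nest with its bevelled end towards the hinge; the frame was swung over gently and is held on its stop posts with about 30 N, and the job was handed in about 20 s into the 69 s limit.

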